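# Find the canister lid that rocks and press it home

## Robot

A 6-joint arm with a two-finger parallel gripper is mounted at the origin on a cart in front of the work surface, level with it; the furniture and walls round the work are solid. World frame = base frame: x ahead of the robot, y to its left, z up, the work surface at z = 0. Lengths are in mm, angles in rad, forces in N, time in s.
With the tool pointing down it reaches from about 350 to 725 mm from the base axis. Payload 6 kg.
Tool frame: the origin (TCP) lies midway between the tips of the shut fingers; the grasp point (between the pads) lies 19 mm behind it; z points along the fingers, y is the line along which they close (so a half turn about z gives the same grasp; the last joint's range is limited). The gripper opens to 85 mm and grips with 20 to 120 N. Pads are 22 mm wide; open, the fingers measure 114 mm over their backs; the gripper's body (76 mm by 85 mm) begins 54 mm behind the grasp point. The pads swing forward as they close: fully open they stand 13 mm farther back than shut.
Start: joints at [1.492, 0.04, 0.085, 0, -1.615, -0.334], TCP at [240.678, 549.589, 231.261] pointing down, gripper open.
Joint ranges: [-2.56, 2.56], [-1.29, 2.01], [-1.08, 1.49], [-3.29, 1.98], [-2.81, -0.18], [-2.99, 2.99]. Speed limits (rad/s): [2.57, 2.57, 3.01, 3.14, 3.14, 3.14].

## Interface

Orientations are given as a unit quaternion [w, x, y, z].
In Python, from rig import arm gives the robot as it stands. The module is installed in compiled form; this text tells all that it offers. Calls block until the motion is done:
- arm.movep(position, orientation): joint-space move of the TCP to a pose.
- arm.line_to(position, orientation=None, vel=150, f_stop=None): straight line of the TCP; orientation=None keeps the orientation; vel is the mean speed in mm/s. With f_stop (N) it stops when the force on the tool has changed by that much, and returns True; else False.
- arm.move_j(angles): joint-space move.
- arm.move_gripper(opening, grasp_force=None): finger opening in mm; grasp_force is the grip in N (None keeps the last); returns when the fingers have stopped.
- arm.hold(seconds).
- arm.ik(position, orientation): joint angles nearest the present ones, or None.
- arm.observe(): the state.
- arm.read_camera(name): name is "scene" or "top" or "wrist"; returns the picture (480x640x3 uint8, red, green, blue); there is no depth.
- arm.get_calibration(name): a dict with "camera_matrix" (3x3 intrinsics, pixels), "view" (4x4, takes a point from world to camera coordinates). Camera axes: x right, y down, z forward; pixel columns grow to the right and rows downward; lengths in mm; the calibration is good to about 2 mm. A picture is of the moment at which its call begins: read the wrist's pose just before it. get_calibration takes no time and is no camera call; for the wrist camera it gives the pose at the moment of the call.
A pose or a line that the arm cannot do raises arm.MotionError and nothing moves.
- arm.hand_in(): hands the job in; it is judged then, once.
The state is a dict: "time": time; "joint_pos": joint angles; "joint_velocities": joint speeds; "effort": joint torques, N m; "eef_pos": TCP position; "tcp_rot": TCP orientation; "wrist_force": force on the tool from outside, world axes, zero at the start; "ft_torque": the same for the moment, N m; "opening": finger opening in mm; "grip_force": force on a finger pad.
Only numpy, scipy, OpenCV 4.12 (cv2) and the standard library are available. Lean on these libraries where they do the work, as an engineer would, in place of code of your own. Each camera call takes 0.05 s, during which the arm holds its last target. There are 200 camera calls.

## Task

One of the four canister lids in the caddy has not sealed. With the fingertips press down on the edges of the lids to find the one that rocks, then press it down at the edge until it is fully home and level all round. Do not lift any lid or lean on one with more than about 6 kg, and leave the jars and tins round the canisters where they stand.

Things in the scene. Friction and masses are not known exactly. Their poses are not given: they have to be found in the camera images.
- caddy: Fixed wooden tray, 175 mm (x) by 436 mm (y; 470 mm over its handles), rim 26 mm high; origin at the centre of its underside, x away from the robot, y left along the row. Four identical fixed white canisters (91 mm across, 125 mm tall) stand on its 8 mm floor, 102 mm apart along y, 31 mm in front (-x) of its middle. Lower jars and a tin stand behind them. A shelf hangs at x = 0.60 m and beyond, 0.45 m up.
- place_1 (a point): Centre of the top face of the leftmost canister's lid when home, 145 mm above the worktop; fixed to the caddy (its axes), so it does not show whether that lid is proud. The four wooden lids are identical: round, 96 mm across, flat, with a knob 18 mm across and 17 mm high in the middle. A sound lid gives under 1 mm. Press 30 to 42 mm from the centre.
- place_2 (a point): Centre of the top face of the second from the left canister's lid when home, 145 mm above the worktop; fixed to the caddy (its axes), so it does not show whether that lid is proud. The four wooden lids are identical: round, 96 mm across, flat, with a knob 18 mm across and 17 mm high in the middle. A sound lid gives under 1 mm. Press 30 to 42 mm from the centre.
- place_3 (a point): Centre of the top face of the third from the left canister's lid when home, 145 mm above the worktop; fixed to the caddy (its axes), so it does not show whether that lid is proud. The four wooden lids are identical: round, 96 mm across, flat, with a knob 18 mm across and 17 mm high in the middle. A sound lid gives under 1 mm. Press 30 to 42 mm from the centre.
- place_4 (a point): Centre of the top face of the rightmost canister's lid when home, 145 mm above the worktop; fixed to the caddy (its axes), so it does not show whether that lid is proud. The four wooden lids are identical: round, 96 mm across, flat, with a knob 18 mm across and 17 mm high in the middle. A sound lid gives under 1 mm. Press 30 to 42 mm from the centre.
- snap_lid (a joint): Height of the unseated lid's centre above home, in m, whichever canister it is on: about 0.0043 at the start, about 0.002 with one end down, 0 or a little less home. Its seal is caught at two opposite points of the mouth, on a line across the lid in any direction (found by pressing). At each end of that line, 38 mm out, it snaps down for good under a firm press (about 12 to 25 N), one end after the other.
- snap_lid_rock (a joint): Rocking of the unseated lid about its caught line, in rad: 0 level (at rest it springs back to level), 0.1 with its edge down on the canister, of opposite sign on the two sides. A press of 1 to 2 N beside the line rocks it, up to 4.5 mm down at the edge farthest from the line, nothing on the line. Once both ends have snapped down it rocks no more.
- snap_lid_tip (a joint): Lean of the unseated lid along that line, in rad: 0 level, about 0.06 either way when one caught point is home and the other is not.
- spice_1: Leave alone: glass spice jar with a screw cap, 45 mm across, 106 mm tall, loose, standing in the caddy behind the canisters; origin at the centre of its underside.
- spice_3: Leave alone: glass spice jar with a screw cap, 45 mm across, 106 mm tall, loose, standing in the caddy behind the canisters; origin at the centre of its underside.
- spice_2: Leave alone: glass spice jar with a screw cap, 45 mm across, 106 mm tall, loose, standing in the caddy behind the canisters; origin at the centre of its underside.
- shelf_tin_4: Leave alone: small food tin, 58 mm across, 72 mm tall, loose, standing in the caddy behind the canisters; origin at the centre of its underside.
- tin_tuna: Leave alone: low round tin, 86 mm across, 40 mm tall, loose, left of the caddy; origin at the centre of its underside.

How it is judged (in metres and radians):
On the way:
1. the unsealed lid has been pressed at its edge so that it rocked or leaned by at least 0.03 rad ((value of joint any of snap_lid_rock, snap_lid_tip above 0.03 rad or value of joint any of snap_lid_rock, snap_lid_tip below -0.03 rad)), for 0.05 s.
At the end, for the whole second after the job is handed in: The lid that rocked is home: its centre less than 1.2 mm above its home position and level within 0.02 rad both ways, at rest; every jar and tin listed within 30 mm of where it stood (value of joint snap_lid below 0.0012 m and value of joint snap_lid_rock between -0.02 and 0.02 rad and value of joint snap_lid_tip between -0.02 and 0.02 rad and velocity of joint snap_lid between -0.005 and 0.005 m/s and distance of each of spice_1, spice_3, spice_2, shelf_tin_4, tin_tuna from where it was at the start of the episode below 0.03 m); the robot touches nothing.
It fails at once if the unsealed lid is lifted more than 9 mm above home (value of joint snap_lid above 0.009 m).
It fails at once if the robot pushes on anything with more than 60 N (contact force between any of the arm, the fingers and anything else above 60 N).
It fails at once if a bystander is moved more than 30 mm (distance of any of spice_1, spice_3, spice_2, shelf_tin_4, tin_tuna from where it was at the start of the episode above 0.03 m).
It fails at once if a jar or a tin is tipped over (angle between any of spice_1, spice_3, spice_2, shelf_tin_4, tin_tuna's own z axis and vertical above 0.4 rad).
It also fails if it takes over 61 s, if anything falls off the work surface, if the arm or the gripper's body presses on something with over 40 N, if the wrist force passes 120 N, or if a joint passes its speed limit or range.

## Working session

There is one attempt and no reset: what is moved stays moved. The work goes in short steps, each a Python script; the robot and the scene stay as the last script left them, time stands still between calls to the robot, and variables do not carry over. Pictures are saved under pics/ and viewed, at most 10 in all, crops included, and the job is handed in when it is done.

```bash
mkdir -p pics; python3 - <<'E'
from rig import arm
import cv2
for n in ("scene","top"):
    cv2.imwrite(f"pics/{n}0.png",cv2.cvtColor(arm.read_camera(n),cv2.COLOR_RGB2BGR))
    c=arm.get_calibration(n);print(n,c["camera_matrix"].round(1).tolist(),c["view"].round(4).tolist())
o=arm.observe();print(o["time"],o["eef_pos"],o["tcp_rot"],o["wrist_force"])
E
```

```text
scene [[459.5, 0.0, 320.3], [0.0, 459.5, 239.1], [0.0, 0.0, 1.0]] [[0.9995, 0.0282, 0.0114, -539.3884], [0.0287, -0.7482, -0.6628, -27.7856], [-0.0101, 0.6629, -0.7487, 1008.323], [0.0, 0.0, 0.0, 1.0]]
top [[589.8, 0.0, 319.3], [0.0, 589.8, 246.7], [0.0, 0.0, 1.0]] [[0.0206, -0.9998, -0.0066, -106.5999], [-0.9948, -0.0199, -0.0998, 571.8473], [0.0997, 0.0087, -0.995, 1506.0089], [0.0, 0.0, 0.0, 1.0]]
0.1 [240.52630778 549.34518221 230.36556723] [ 8.11058755e-04  9.78776596e-01 -2.04928547e-01 -9.15932068e-05] [-0.62405561  0.07534352 -0.34657389]
```

View pics/top0.png

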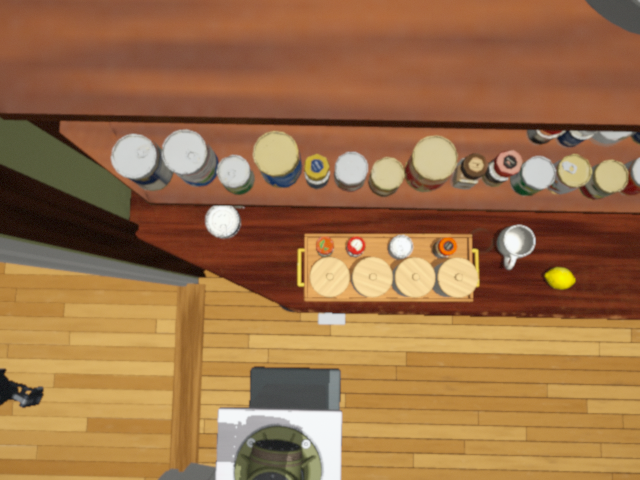

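View pics/scene0.png

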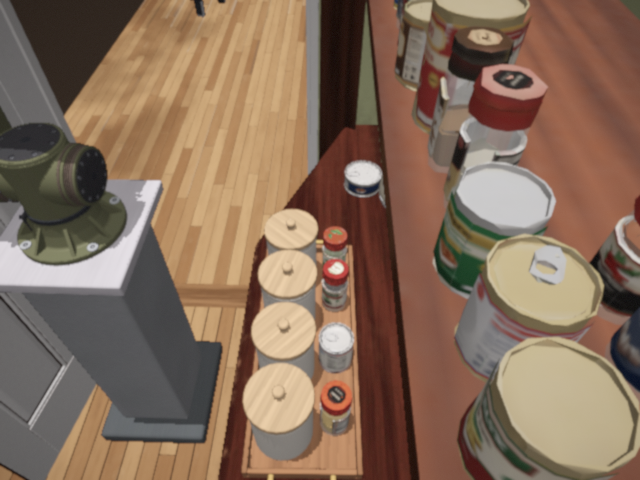

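The top view shows the lid knobs at about (330,276), (373,276), (415,277) and (459,277). In the scene view they are at (291,225), (288,268), (284,324) and (279,391). I'll enlarge both views for accuracy.

```bash
python3 - <<'E'
import cv2,numpy as np
a=cv2.imread("pics/top0.png")[225:310,290:490];b=cv2.imread("pics/scene0.png")[200:420,230:360]
cv2.imwrite("pics/topc.png",cv2.resize(a,None,fx=4,fy=4,interpolation=cv2.INTER_CUBIC))
E
```

```text
(no output)
```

View pics/topc.png

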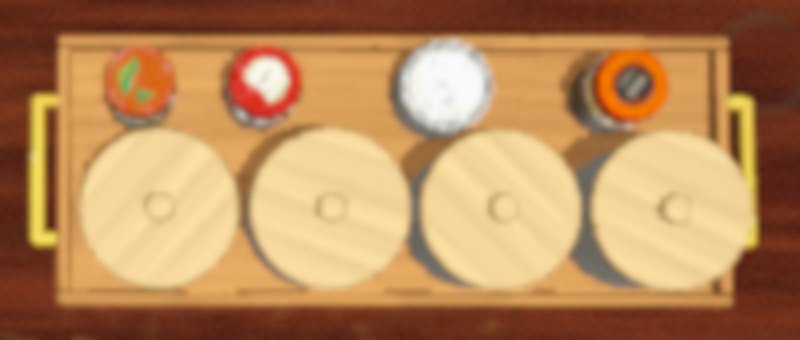

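```bash
cat > loc.py <<'E'
import numpy as np
from scipy.optimize import least_squares
from rig import arm
C={n:arm.get_calibration(n) for n in("top","scene")}
def proj(n,P):
    c=C[n];p=c["view"][:3,:3]@P+c["view"][:3,3];q=c["camera_matrix"]@p;return q[:2]/q[2]
def knobs(v):
    x,y,t=v;R=np.array([[np.cos(t),-np.sin(t)],[np.sin(t),np.cos(t)]])
    return [np.r_[np.array([x,y])+R@np.array([-31,d]),158] for d in(153,51,-51,-153)]
O={"top":[(330,276.5),(373,276.5),(415.5,277),(459,277.5)],"scene":[(291,225.5),(288,268),(284,324),(279,391)]}
if __name__=="__main__":
  for ns in(("top",),("scene",),("top","scene")):
    f=lambda v:np.concatenate([proj(n,k)-o for n in ns for k,o in zip(knobs(v),O[n])])
    r=least_squares(f,[500,-200,0]);print(ns,r.x.round(3),r.fun.round(1))
  print(np.round(knobs(r.x),1).tolist())
E
python3 loc.py
```

```text
('top',) [ 5.23657e+02 -2.74614e+02  1.20000e-02] [-0.3 -0.2 -0.2  0.2  0.4  0.   0.1 -0.1]
('scene',) [ 5.23934e+02 -2.72307e+02  1.80000e-02] [ 0.2 -2.7 -0.1  0.8 -0.1  0.1  0.1  0.9]
('top', 'scene') [ 5.23906e+02 -2.73097e+02  1.70000e-02] [-0.9  0.  -0.8  0.2 -0.2 -0.2 -0.5 -0.5  0.3 -2.4 -0.1  1.2 -0.2  0.6
 -0.2  1.4]
[[490.4, -120.6, 158.0], [492.1, -222.6, 158.0], [493.8, -324.6, 158.0], [495.5, -426.6, 158.0]]
```

The enlarged crop puts the knobs at (160,207), (332,207), (504,207) and (675,208). That matches the fit, so the lid centres are about (491,-121), (492,-223), (494,-325) and (495,-427). I'll shut the fingers, go over and start probing.

```bash
cat > h.py <<'E'
import numpy as np
from rig import arm
Q=[0,1,0,0]
t=0.014
LID=[np.array([523.8,-273.6])+np.array([[np.cos(t),-np.sin(t)],[np.sin(t),np.cos(t)]])@np.array([-31,d]) for d in(153,51,-51,-153)]
def st():
    o=arm.observe();return o["time"],o["eef_pos"],o["wrist_force"]
def probe(i,deg,r=35.4,f2=4):
    a=np.radians(deg);x,y=LID[i]+r*np.array([np.cos(a),np.sin(a)])
    p=st()[1]
    if np.hypot(p[0]-x,p[1]-y)>2: arm.line_to([x,y,168],Q,vel=200)
    arm.line_to([x,y,153],Q,vel=80); f0=st()[2][2]
    s1=arm.line_to([x,y,139],Q,vel=12,f_stop=1.0); _,p1,f1=st()
    s2=arm.line_to([x,y,139],Q,vel=12,f_stop=f2); T,p2,f3=st()
    print(f"lid{i+1} {deg} touch {s1} z={p1[2]:.2f} f={f1[2]-f0:.1f} | press {s2} z={p2[2]:.2f} f={f3[2]-f0:.1f} give={p1[2]-p2[2]:.2f} t={T:.1f}",flush=True)
    arm.line_to([x,y,168],Q,vel=120)
    return p1[2],p2[2]
E
python3 - <<'E'
from h import *
for i in range(4):
  for d in(135,225):
    a=np.radians(d);x,y=LID[i]+35.4*np.array([np.cos(a),np.sin(a)])
    q=arm.ik([x,y,150],Q);print(i,d,None if q is None else np.round(q,2))
arm.move_gripper(0)
p=st()[1]
arm.movep([LID[0][0]-25,LID[0][1]+25,240],Q)
print(st())
probe(0,135)
probe(0,225)
E
```

```text
0 135 [ 0.22 -0.3  -0.37  0.   -1.5   1.35]
0 225 [ 0.11 -0.26 -0.34  0.   -1.49  1.46]
1 135 [-0.   -0.21 -0.29  0.   -1.48  1.57]
1 225 [-0.11 -0.15 -0.24  0.   -1.47  1.68]
2 135 [-0.21 -0.07 -0.17  0.   -1.47  1.78]
2 225 [-0.3   0.01 -0.1   0.   -1.47  1.87]
3 135 [-0.38  0.09 -0.01  0.   -1.47  1.96]
3 225 [-0.46  0.18  0.09  0.   -1.48  2.03]
(3.3, array([465.82093408, -95.54603405, 239.89642047]), array([-0.15823201,  0.02306629, -0.63881168]))
lid1 135 touch True z=144.93 f=3.6 | press True z=144.89 f=3.4 give=0.05 t=5.5
lid1 225 touch True z=144.94 f=3.7 | press True z=144.90 f=3.5 give=0.04 t=7.5
```

```bash
python3 - <<'E'
from h import *
for i in(1,2,3):
    z=[probe(i,135),probe(i,225)]
    if max(a for a,_ in z)>146.5: break
E
```

```text
lid2 135 touch True z=148.43 f=1.5 | press True z=147.48 f=2.4 give=0.94 t=9.5
lid2 225 touch True z=148.73 f=1.5 | press True z=148.52 f=2.2 give=0.22 t=11.4
```

Lid 2 is proud. Next I'll find its caught line.

```bash
python3 - <<'E'
from h import *
for d in(135,180,225,270): probe(1,d,r=34,f2=7)
E
```

```text
lid2 135 touch True z=148.45 f=2.0 | press True z=147.16 f=2.3 give=1.28 t=13.3
lid2 180 touch True z=148.41 f=1.8 | press True z=146.87 f=2.0 give=1.54 t=15.2
lid2 225 touch True z=148.83 f=0.4 | press True z=148.25 f=2.2 give=0.58 t=17.0
lid2 270 touch True z=148.61 f=2.7 | press True z=147.64 f=2.4 give=0.97 t=18.9
```

```bash
cat >> h.py <<'E'
def press(i,deg,r,F,zend=141,vel=8):
    a=np.radians(deg);x,y=LID[i]+r*np.array([np.cos(a),np.sin(a)])
    arm.line_to([x,y,165],Q,vel=200)
    arm.line_to([x,y,151],Q,vel=80); f0=st()[2][2]
    s=arm.line_to([x,y,zend],Q,vel=vel,f_stop=F); _,p,f=st()
    arm.hold(.1); T,p2,f2=st()
    print(f"lid{i+1} {deg} stop {s} z={p[2]:.2f} f={f[2]-f0:.1f} | z={p2[2]:.2f} f={f2[2]-f0:.1f} t={T:.1f}",flush=True)
    arm.line_to([x,y,165],Q,vel=120)
    return p[2]
E
python3 - <<'E'
from h import *
for d in(135,180,270): press(1,d,34,9)
E
```

```text
lid2 135 stop True z=147.11 f=3.7 | z=147.11 f=3.1 t=20.8
lid2 180 stop True z=146.73 f=3.3 | z=146.69 f=4.1 t=22.5
lid2 270 stop True z=147.86 f=2.9 | z=147.85 f=3.8 t=24.4
```

```bash
python3 - <<'E'
from h import *
press(1,238,37,28,vel=8)
E
```

```text
lid2 238 stop False z=144.89 f=15.1 | z=144.88 f=13.4 t=26.7
```

That end is down at 144.9, so it has probably snapped. Next is the opposite end.

```bash
python3 - <<'E'
from h import *
press(1,58,37,28,zend=137,vel=12)
for d in(58,238): press(1,d,34,6,vel=10)
E
```

```text
lid2 58 stop True z=144.72 f=6.2 | z=144.83 f=4.8 t=29.0
lid2 58 stop True z=144.77 f=3.4 | z=144.77 f=4.5 t=30.7
lid2 238 stop True z=144.77 f=2.6 | z=144.77 f=3.2 t=32.6
```

Both ends are now at home height. I'll check the sides for rocking and confirm with a firm press.

```bash
python3 - <<'E'
from h import *
for d in(148,328): press(1,d,34,5,vel=10)
press(1,238,37,30,zend=138,vel=14); press(1,58,37,30,zend=138,vel=14)
for d in(270,180): press(1,d,34,5,vel=10)
p=st()[1];arm.line_to([p[0],p[1],230],Q);arm.hold(.3);print(st())
E
```

```text
lid2 148 stop True z=144.74 f=4.7 | z=144.75 f=4.2 t=34.4
lid2 328 stop True z=144.77 f=2.4 | z=144.75 f=4.3 t=36.3
lid2 238 stop True z=144.67 f=5.3 | z=144.71 f=4.7 t=38.3
lid2 58 stop True z=144.65 f=4.1 | z=144.70 f=5.1 t=40.3
lid2 270 stop True z=144.72 f=3.6 | z=144.73 f=4.5 t=42.3
lid2 180 stop True z=144.74 f=3.1 | z=144.72 f=4.0 t=44.1
(45.2917, array([ 458.13726881, -222.95201776,  229.19959634]), array([-0.27051522, -0.89836886, -0.02747412]))
```

```bash
python3 -c "
from rig import arm
print(arm.hand_in())"
```

```text
the job is handed in; nothing more can be done
None
```

The unsealed lid was the second from the left; both caught ends are pressed home, it sits level at all six edge points I checked (within about 0.1 mm), and the job was handed in at about 45 s with no verdict returned.

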